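Lay a meal carton on the labelling mat and print its label

ROBOT

A 6-joint arm with a two-finger parallel gripper is mounted at the origin on the work surface. World frame = base frame: x ahead of the robot, y to its left, z up, the work surface at z = 0. Lengths are in m, angles in rad, forces in N, time in s.
With the tool pointing down it reaches from about 0.3 to 0.875 m from the base axis. Payload 6.4 kg.
Tool frame: the origin (TCP) lies where the fingers leave the gripper's body, on its centre line; the fingertips stand 73 mm ahead of it and the grasp point (between the pads) lies 54 mm ahead of it (ctrl.pinch_z is the distance from the TCP to the grasp point, in m); z points along the fingers, y is the direction in which the jaws open and shut (so a half turn about z gives the same grasp; the last joint's range is limited). The gripper opens to 85 mm and grips with 20 to 120 N. Pads are 22 mm wide; open, the fingers measure 114 mm over their backs; the gripper's body (76 mm by 85 mm) begins 54 mm behind the grasp point. The pads swing forward as they close: fully open they stand 13 mm farther back than shut.
Start: joints at [1.039, 0.181, 1.607, -0, 1.354, -0.206], TCP at [0.184, 0.545, 0.304] pointing down, gripper open.
Joint ranges: [-2.99, 2.99], [-0.89, 2.07], [0.3, 2.58], [-1.14, 4.28], [0, 2.63], [-3.12, 3.12]. Speed limits (rad/s): [2.57, 2.57, 3.01, 3.14, 3.14, 3.14].

INTERFACE

Orientations are given as a unit quaternion [w, x, y, z].
In Python, from bench import ctrl, camera, camera_model gives the robot as it stands.
- The arm moves only by the tool arm_command, never from a script. Its argument "series" is a list of rows, each a list of 7 numbers: the shift along the tool's x, y, z in m, then the turn, a rotation vector about the tool's x, y, z in degrees, then the finger opening in m, from 0 to 0.0854. In form: [[tx, ty, tz, rx, ry, rz, gripper], ...]. A call has exactly 5 rows; each row is the pose to reach, as a shift and turn from the pose commanded when the call began, along the tool's axes at that moment; what a row does not reach only later rows make up. A row lasts 1/10 s, in which the tool goes at most 50 mm and 8.59 degrees, less where a joint would pass 70% of its speed; a pose out of reach is approached as far as the arm can. A call with a gripper value outside its range is refused whole. The fingers move at their own pace and stop on an object; the grip force is fixed at half the most. Time passes only in rows, so rows that repeat a pose let the fingers close, or fill a call up. It gives the time, the measured TCP pose, the force and the opening at its end, in the units of the state.
- ctrl.get_obs(): the state, without advancing time (a new reading comes with each control period).
- camera(name): name is "side" or "top"; returns (picture, depth): 384x512x3 uint8, red, green, blue; 384x512 float32, m along the optical axis (not along the pixel's ray), 0 where there is no reading.
- camera_model(name): a dict with "K" (3x3 intrinsics, pixels), "distortion" ([k1, k2, p1, p2, k3] as OpenCV has them; the pictures are not rectified), "position" and "attitude" of the camera in the world. Camera axes: x right, y down, z forward; pixel columns grow to the right and rows downward; lengths in m; the calibration is good to about 2 mm. A picture is of the moment at which its call begins. camera_model takes no time and is no camera call.
- ctrl.hand_in(): hands the job in, once; it reports no verdict.
The state is a dict: "time_s": time; "q": joint angles; "dq": joint speeds; "joint_efforts": joint torques, N m; "eef_pos": TCP position; "eef_rot": TCP orientation; "wrist_force": force on the tool from outside, world axes, zero at the start; "torque": the same for the moment, N m; "opening": opening from 0.0 (shut) to 1.0 (fully open).
Only numpy, scipy, OpenCV 4.12 (cv2) and the standard library are available. Lean on these libraries where they do the work, as an engineer would, in place of code of your own. Each camera call takes 0.05 s, during which the arm holds its last target. There are 200 camera calls.

TASK

With your fingertips, push over the standing carton with the green band so that it falls onto the black labelling mat and lies flat, wholly inside the yellow outline; once it lies there, press the green button on top of the label printer all the way down and let go. Do not grip or pick up anything, and leave the other carton and everything else on the table where they are.

Things in the scene. Friction and masses are not known exactly. Their poses are not given: they have to be found in the camera images.
- carton: White meal carton with a green band, standing upright at the -x end of the mat. 48 (x) x 110 (y) x 150 mm tall (z), 0.25 to 0.5 kg. Origin: centre of its underside. At the start its x axis points over the yellow outline, along the mat's x within 0.1 rad. Tipped over its +x bottom edge without sliding, it lands on a broad face about 30 mm clear of the outline's edges.
- foot (a point): Middle of the carton's bottom edge on its +x side, the edge it tips over (24 mm along x from the carton's origin). It stays down on the mat as the carton tips.
- corner0 (a point): Carton corner point, halfway through its thickness: bottom end, -y side (0, -55, 0 mm in the carton's frame).
- corner1 (a point): Carton corner point, halfway through its thickness: bottom end, +y side (0, +55, 0 mm in the carton's frame).
- corner2 (a point): Carton corner point, halfway through its thickness: top end, -y side (0, -55, 150 mm in the carton's frame).
- corner3 (a point): Carton corner point, halfway through its thickness: top end, +y side (0, +55, 150 mm in the carton's frame).
- mat: Black labelling mat fixed to the table, 300 mm (x) x 210 mm (y), 3 mm thick; origin at the centre of its underside. The carton stands at its -x end.
- zone (a point): Centre of the yellow outlined rectangle on the mat's top face, in the middle of the mat, with the mat's axes: 222 mm long (x) by 176 mm wide (y) over the outside of its 6 mm lines.
- printer: Grey label printer, a box 150 mm (x) x 140 mm (y) x 120 mm tall, fixed to the table left or right of the mat; origin at the centre of its underside, front towards -x. The button stands on its top.
- button_top (a point): Middle of the top face of the green push button on the printer, 32 mm across; it moves straight down. Press from above.
- button (a joint): Travel of the button: 0 released, 0.006 m fully down; springs back. About 5 N presses it fully.
- scale: White portion scale with a metal platform, 170 x 140 x 54 mm, fixed to the table on the other side of the mat; origin at the centre of its underside. Not used.
- other_carton: Second standing carton, same size as the first (48 x 110 x 150 mm, 0.35 kg) but with an orange band; origin at the centre of its underside. Leave it alone.
- jar: Closed jar with red cap, 66 mm across, 100 mm tall; origin at the centre of its underside. Bystander.
- label_roll: White roll of labels standing on its flat side, 84 mm across, 50 mm tall; origin at the centre of its underside. Bystander.
- cup: Steel cup, 80 mm across at the rim, 90 mm tall; origin at the centre of its underside. Bystander.
- label_gun: Green and black hand label gun, about 220 mm long, 40 mm wide, 102 mm tall, resting on the table; origin on the table under its green body, handle towards its -x. Bystander.
Not all that is in view belongs to the job. There is more than one size of the printer; the job needs the larger.

How it is judged:
By the outcome, as a careful person would: the job done as asked, in the order asked, and still so for the second after the job is handed in, with the robot touching nothing.
It also fails if it takes over 42 s, if anything falls off the work surface, if the arm or the gripper's body presses on something with over 40 N, if the wrist force passes 120 N, or if a joint passes its speed limit or range.

## Working session

There is one attempt and no reset: what is moved stays moved. The work goes in short steps, Python scripts to look and compute and a tool call to move; the robot and the scene stay as the last step left them, time stands still between calls to the robot, and variables do not carry over. Pictures are saved under pics/ and viewed, about 8 in all and at most 12, crops included, and the job is handed in when it is done.

Besides the shell and the picture viewer there is one more tool, called after "Request:" as name(argument=value, ...), one argument or row to a line, values as JSON. arm_command: Moves the arm, as the interface text tells. Its arguments: {"type":"object","properties":{"series":{"type":"array","items":{"type":"array","items":{"type":"number"}}}},"required":["series"]}

```bash
mkdir -p pics; ls; cat > h.py <<'E'
import numpy as np, cv2
from scipy.spatial.transform import Rotation as R
from bench import ctrl, camera, camera_model
def snap(n,f):
    p,d=camera(n); np.savez(f'pics/{f}.npz',p=p,d=d); cv2.imwrite(f'pics/{f}.png',p[:,:,::-1]); return p,d
def model(n):
    m=camera_model(n); a=np.array(m['attitude'],float)
    A=a if a.shape==(3,3) else R.from_quat(a,scalar_first=True).as_matrix()
    return np.array(m['K']),np.array(m['distortion']),np.array(m['position']),A
def ray(n,uv):
    K,D,P,A=model(n); q=cv2.undistortPoints(np.array(uv,float).reshape(-1,1,2),K,D).reshape(-1,2)
    return P,np.c_[q,np.ones(len(q))]@A.T
def onz(n,uv,z):
    P,r=ray(n,uv); return P+r*((z-P[2])/r[:,2])[:,None]
def dep(n,uv,d):
    P,r=ray(n,uv); z=np.array([d[int(round(v)),int(round(u))] for u,v in uv]); return P+r*z[:,None]
def proj(n,X):
    K,D,P,A=model(n); return cv2.projectPoints((np.array(X,float)-P)@A,np.zeros(3),np.zeros(3),K,D)[0].reshape(-1,2)
E
python3 - <<'E'
from h import *
for n in('top','side'):
    snap(n,n+'0'); print(camera_model(n))
a=np.vstack([cv2.imread(f'pics/{n}0.png') for n in('top','side')])
cv2.imwrite('pics/both.png',np.hstack([a[:384],a[384:]])[:, :] if 0 else a[:, :])
o=ctrl.get_obs(); print(o['time_s'],o['eef_pos'],o['eef_rot'],o['wrist_force'])
E
```

```text
pics
{'K': array([[474.30756822,   0.        , 252.55451294],
       [  0.        , 474.30756822, 192.22787382],
       [  0.        ,   0.        ,   1.        ]]), 'distortion': array([0.05296525, 0.        , 0.        , 0.        , 0.        ]), 'position': array([0.28132106, 0.02809766, 1.60747864]), 'attitude': array([ 0.05069753, -0.70167905,  0.7089225 , -0.05005153])}
{'K': array([[476.95142325,   0.        , 248.37364095],
       [  0.        , 476.95142325, 185.94928107],
       [  0.        ,   0.        ,   1.        ]]), 'distortion': array([-0.0104895,  0.       ,  0.       ,  0.       ,  0.       ]), 'position': array([-0.31663064, -1.21567285,  0.98297696]), 'attitude': array([-0.48082731,  0.83130438, -0.24162765,  0.13911936])}
0.1 [0.18383539 0.54443366 0.30308695] [-2.76572034e-04  1.62186769e-01  9.86759782e-01 -7.12445485e-04] [ 0.10165786 -0.28354204 -0.42096513]
```

View pics/top0.png

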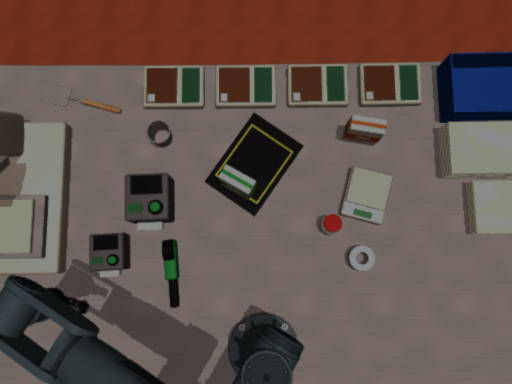

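View pics/side0.png

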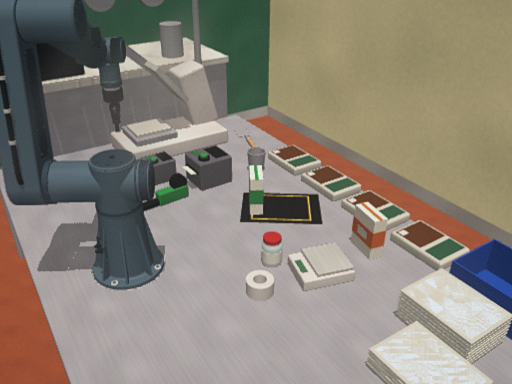

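The top view shows the green-band carton at (238,180) on the mat at (255,163), with the orange-band carton at (366,129). There are two printers: the larger at (148,197) with its button near (155,207), and the smaller at (108,252). The job needs the larger one. I'll confirm with one enlarged crop.

```bash
python3 - <<'E'
from h import *
p=cv2.imread('pics/top0.png'); cv2.imwrite('pics/crop1.png',cv2.resize(p[105:275,85:310],None,fx=3.5,fy=3.5,interpolation=cv2.INTER_CUBIC))
d=np.load('pics/top0.npz')['d']
X=dep('top',[(155,207),(148,185),(112,260),(105,243),(238,175),(236,181)],d);print(X.round(3))
# carton top by depth
v,u=np.mgrid[150:215,205:275]; uv=np.c_[u.ravel(),v.ravel()]
Q=dep('top',uv,d); m=(abs(Q[:,2]-0.153)<.012); T=Q[m]
r=cv2.minAreaRect(T[:,:2].astype(np.float32)*1000); print(m.sum(),T.mean(0),r, cv2.boxPoints(r))
# yellow lines
P=np.load('pics/top0.npz')['p'].astype(int); y=(P[...,0]>120)&(P[...,1]>110)&(P[...,2]<90); y[:100]=0;y[220:]=0;y[:,:200]=0;y[:,310:]=0
vv,uu=np.nonzero(y); G=onz('top',np.c_[uu,vv],.003); r=cv2.minAreaRect(G[:,:2].astype(np.float32)*1000); print(len(G),r,cv2.boxPoints(r))
# printer top
v,u=np.mgrid[165:230,115:180]; Q=dep('top',np.c_[u.ravel(),v.ravel()],d); m=abs(Q[:,2]-.12)<.008; r=cv2.minAreaRect(Q[m][:,:2].astype(np.float32)*1000);print(r, Q[m].mean(0))
E
```

```text
[[0.448 0.331 0.145]
 [0.522 0.359 0.12 ]
 [0.288 0.469 0.107]
 [0.342 0.498 0.089]
 [0.544 0.073 0.156]
 [0.526 0.079 0.155]]
553 [0.53247645 0.07761914 0.15204744] ((533.3746948242188, 77.61471557617188), (110.61131286621094, 48.86141586303711), 59.7963752746582) [[484.43774   42.10766 ]
 [526.6659    17.526726]
 [582.31165  113.12177 ]
 [540.0835   137.7027  ]]
41 ((613.5618896484375, 23.146209716796875), (171.0564727783203, 216.99012756347656), 54.71641540527344) [[ 475.59387    15.998566]
 [ 652.72363  -109.34009 ]
 [ 751.5299     30.293854]
 [ 574.40015   155.6325  ]]
((484.44891357421875, 363.7944030761719), (149.55833435058594, 138.37094116210938), 1.8586373329162598) [0.48657623 0.36563757 0.11983871]
```

View pics/crop1.png

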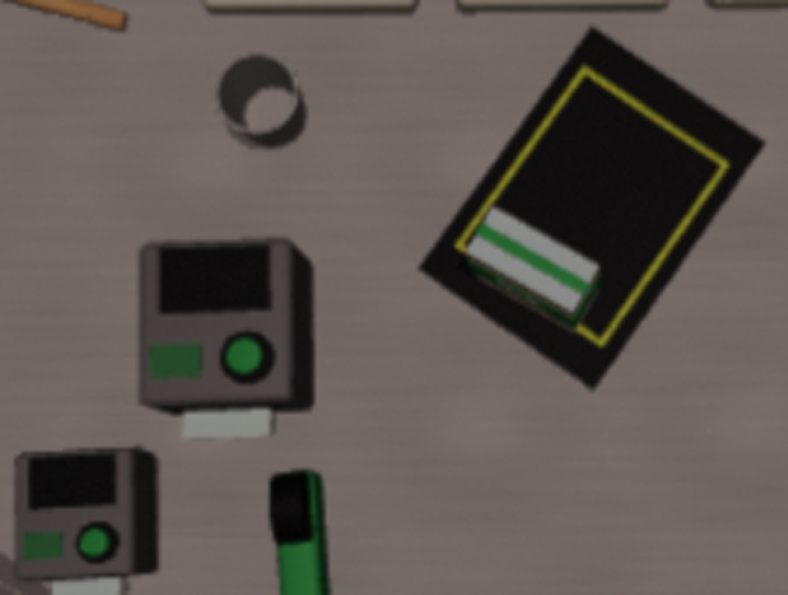

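The crop confirms the targets: the green-band carton on the mat, and the larger printer (150 x 138 mm measured) with its button at crop (245,357), i.e. (0.448, 0.331, 0.145). The carton's centre is (0.533, 0.078) and its +x points at -30°. The carton's 111 x 49 mm top and the roughly 217 x 171 mm outline agree with the stated sizes. I'm moving behind the carton's -x face now.

Request:
arm_command(
  series=[
    [-0.036,-0.028,0,0,0,2.3,0.04],
    [-0.072,-0.056,0,0,0,4.6,0.04],
    [-0.108,-0.084,0,0,0,6.9,0.04],
    [-0.144,-0.112,0,0,0,9.2,0.04],
    [-0.18,-0.14,0,0,0,11.5,0.04],
  ],
)

```text
time_s: 0.6
eef_pos: [0.3101, 0.3529, 0.3036]
eef_rot: [-0.0, 0.261, 0.965, -0.0]
wrist_force: [-0.1, -0.0, -0.1]
opening: 0.47
```

```bash
cat > g.py <<'E'
import sys
from h import *
def go(t,yaw):  # target TCP, tool-y yaw deg (pointing down)
    o=ctrl.get_obs(); A=R.from_quat(o['eef_rot'],scalar_first=True)
    y=np.radians(yaw); Y=np.array([np.cos(y),np.sin(y),0]);Z=np.array([0,0,-1.]); B=R.from_matrix(np.c_[np.cross(Y,Z),Y,Z])
    print('t',o['time_s'],'pos',np.round(o['eef_pos'],4),'F',np.round(o['wrist_force'],1),'open',o['opening'])
    print('shift',A.inv().apply(np.array(t)-o['eef_pos']).round(4),'rot',np.degrees((A.inv()*B).as_rotvec()).round(2))
if __name__=='__main__': go([float(a) for a in sys.argv[1:4]],float(sys.argv[4]))
E
python3 g.py 0.469 0.115 0.303 59.8
```

```text
t 0.6 pos [0.3101 0.3529 0.3036] F [-0.1 -0.  -0.1] open 0.46978942533081686
shift [-0.257  -0.1255  0.0006] rot [-0.02 -0.01 -0.03]
```

Request:
arm_command(
  series=[
    [-0.041,-0.02,0,0,0,0,0.04],
    [-0.082,-0.04,0,0,0,0,0.04],
    [-0.123,-0.06,0,0,0,0,0.04],
    [-0.164,-0.08,0,0,0,0,0.04],
    [-0.2,-0.1,0,0,0,0,0.04],
  ],
)

```text
time_s: 1.1
eef_pos: [0.4332, 0.1656, 0.3038]
eef_rot: [0.0, 0.261, 0.965, -0.0]
wrist_force: [1.1, 0.3, -0.6]
opening: 0.472
```

```bash
python3 g.py 0.469 0.115 0.203 59.8
```

```text
t 1.1 pos [0.4332 0.1656 0.3038] F [ 1.1  0.3 -0.6] open 0.4723852567342231
shift [-0.0564 -0.0257  0.1008] rot [ 0.  0. -0.]
```

Request:
arm_command(
  series=[
    [-0.02,-0.01,0.02,0,0,0,0.04],
    [-0.04,-0.02,0.04,0,0,0,0.04],
    [-0.056,-0.026,0.07,0,0,0,0.04],
    [-0.056,-0.026,0.1,0,0,0,0.04],
    [-0.056,-0.026,0.1,0,0,0,0.04],
  ],
)

```text
time_s: 1.6
eef_pos: [0.465, 0.1164, 0.1997]
eef_rot: [-0.004, 0.261, 0.965, -0.001]
wrist_force: [-0.7, -0.2, -0.5]
opening: 0.47
```

```bash
python3 g.py 0.5032 0.0952 0.203 59.8; python3 - <<'E'
from h import *
p,d=snap('side','side1'); q=cv2.resize(p[90:250,170:370,::-1],None,fx=3.5,fy=3.5,interpolation=cv2.INTER_CUBIC); cv2.imwrite('pics/crop2.png',q)
E
```

```text
t 1.6 pos [0.465  0.1164 0.1997] F [-0.7 -0.2 -0.5] open 0.47028460813409045
shift [-0.0437  0.001  -0.0036] rot [-0.26 -0.45 -0.04]
```

View pics/crop2.png

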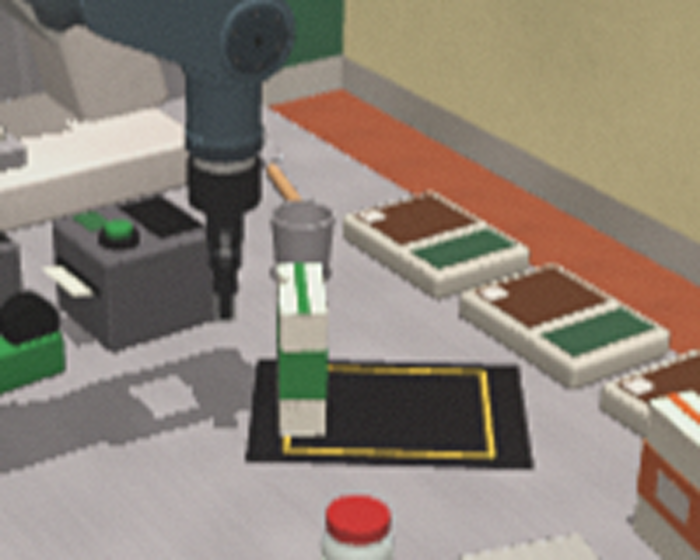

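The fingertips (crop (228,315)) stand a little behind the carton's -x face and just below its top. I'll push along carton x at a slow pace.

Request:
arm_command(
  series=[
    [-0.014,0.001,-0.002,0,0,0,0.04],
    [-0.026,0.001,-0.003,0,0,0,0.04],
    [-0.034,0.001,-0.003,0,0,0,0.04],
    [-0.042,0.001,-0.003,0,0,0,0.04],
    [-0.05,0.001,-0.003,0,0,0,0.04],
  ],
)

```text
time_s: 2.15
eef_pos: [0.5122, 0.0924, 0.2074]
eef_rot: [0.0, 0.26, 0.966, 0.0]
wrist_force: [-0.4, 1.1, 0.9]
opening: 0.467
```

```bash
python3 g.py 0.5446 0.0711 0.203 59.8; python3 - <<'E'
from h import *
p,d=snap('top','top2')
v,u=np.mgrid[150:215,205:290]; Q=dep('top',np.c_[u.ravel(),v.ravel()],d)
m=(Q[:,2]>.13)&(Q[:,2]<.175);T=Q[m]; print(m.sum(),T.mean(0),T.min(0),T.max(0))
E
```

```text
t 2.15 pos [0.5122 0.0924 0.2074] F [-0.4  1.1  0.9] open 0.4672205122336719
shift [-0.0387 -0.0021  0.0044] rot [0.02 0.02 0.03]
46 [0.52041205 0.02841999 0.15224112] [0.48774931 0.01717642 0.1300941 ] [0.53768487 0.07675076 0.15855862]
```

Request:
arm_command(
  series=[
    [-0.008,-0.001,0.001,0,0,0,0.04],
    [-0.015,-0.001,0.002,0,0,0,0.04],
    [-0.021,-0.001,0.002,0,0,0,0.04],
    [-0.027,-0.001,0.002,0,0,0,0.04],
    [-0.033,-0.001,0.002,0,0,0,0.04],
  ],
)

```text
time_s: 2.7
eef_pos: [0.54, 0.075, 0.2048]
eef_rot: [0.0, 0.26, 0.966, -0.0]
wrist_force: [-0.3, -0.3, 0.3]
opening: 0.468
```

```bash
python3 g.py 0.5446 0.0711 0.203 59.8; python3 - <<'E'
from h import *
p,d=snap('side','side3'); q=cv2.resize(p[90:250,170:370,::-1],None,fx=3.5,fy=3.5,interpolation=cv2.INTER_CUBIC); cv2.imwrite('pics/crop3.png',q)
E
```

```text
t 2.7 pos [0.54   0.075  0.2048] F [-0.3 -0.3  0.3] open 0.46826515526807155
shift [-0.0059 -0.001   0.0018] rot [-0.    0.    0.03]
```

View pics/crop3.png

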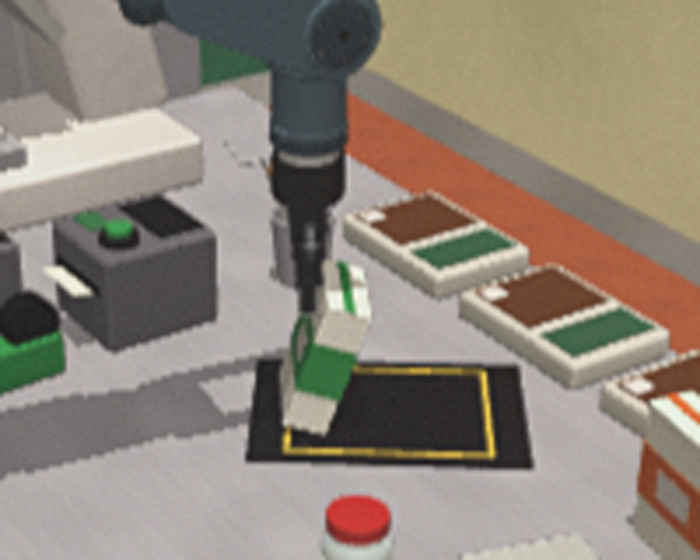

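The carton is tilting about 15° with its foot (crop (305,430)) holding. I'll keep pushing until it goes over.

Request:
arm_command(
  series=[
    [-0.006,-0.001,0,0,0,0,0.04],
    [-0.012,-0.001,0,0,0,0,0.04],
    [-0.018,-0.001,0,0,0,0,0.04],
    [-0.024,-0.001,0,0,0,0,0.04],
    [-0.03,-0.001,0,0,0,0,0.04],
  ],
)

```text
time_s: 3.25
eef_pos: [0.5654, 0.059, 0.2049]
eef_rot: [0.0, 0.26, 0.966, -0.0]
wrist_force: [0.4, -0.3, -0.3]
opening: 0.469
```

Request:
arm_command(
  series=[
    [0,0,0,0,0,0,0.04],
    [0,0,0,0,0,0,0.04],
    [0,0,0,0,0,0,0.04],
    [0,0,0,0,0,0,0.04],
    [0,0,0,0,0,0,0.04],
  ],
)

```text
time_s: 3.75
eef_pos: [0.5648, 0.0594, 0.2049]
eef_rot: [-0.0, 0.26, 0.966, 0.0]
wrist_force: [0.4, 0.4, -0.2]
opening: 0.464
```

```bash
python3 g.py 0.448 0.331 0.27 59.8; python3 - <<'E'
from h import *
p,d=snap('side','side4'); q=cv2.resize(p[90:250,170:370,::-1],None,fx=3.5,fy=3.5,interpolation=cv2.INTER_CUBIC); cv2.imwrite('pics/crop4.png',q)
E
```

```text
t 3.75 pos [0.5648 0.0594 0.2049] F [ 0.4  0.4 -0.2] open 0.4636467269235553
shift [ 0.2374  0.1761 -0.0651] rot [-0.   -0.    0.05]
```

View pics/crop4.png

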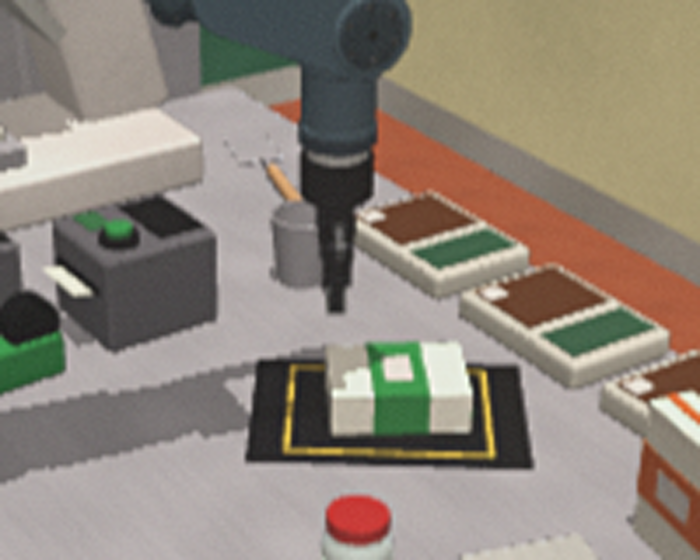

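The carton lies flat on the mat, its right end (470,400) inside the outline's line at about 490. I'll retract up and towards the button, closing the fingers, then check it from the top.

Request:
arm_command(
  series=[
    [0.01,0.01,-0.04,0,0,0,0.04],
    [0.045,0.035,-0.065,0,0,0,0.02],
    [0.08,0.06,-0.07,0,0,0,0],
    [0.115,0.085,-0.07,0,0,0,0],
    [0.15,0.11,-0.07,0,0,0,0],
  ],
)

```text
time_s: 4.3
eef_pos: [0.4898, 0.2311, 0.2756]
eef_rot: [0.001, 0.26, 0.965, 0.0]
wrist_force: [0.9, -0.4, -0.9]
opening: -0.004
```

Request:
arm_command(
  series=[
    [0.03,0.023,0,0,0,0,0],
    [0.06,0.045,0,0,0,0,0],
    [0.087,0.065,0,0,0,0,0],
    [0.087,0.065,0,0,0,0,0],
    [0.087,0.065,0,0,0,0,0],
  ],
)

```text
time_s: 4.8
eef_pos: [0.4475, 0.3302, 0.2749]
eef_rot: [0.0, 0.259, 0.966, -0.0]
wrist_force: [-0.1, -0.6, -0.3]
opening: -0.001
```

```bash
python3 g.py 0.448 0.331 0.23 59.8; python3 - <<'E'
from h import *
p,d=snap('top','top5'); q=cv2.resize(p[90:240,100:320,::-1],None,fx=3.5,fy=3.5,interpolation=cv2.INTER_CUBIC); cv2.imwrite('pics/crop5.png',q)
v,u=np.mgrid[100:225,200:310]; Q=dep('top',np.c_[u.ravel(),v.ravel()],d); m=abs(Q[:,2]-.051)<.01
r=cv2.minAreaRect(Q[m][:,:2].astype(np.float32)*1000); c=cv2.boxPoints(r)/1000
P=p.astype(int); y=(P[...,0]>100)&(P[...,1]>95)&(P[...,2]<P[...,0]*.6); y[:100]=0;y[220:]=0;y[:,:200]=0;y[:,310:]=0
vv,uu=np.nonzero(y); G=onz('top',np.c_[uu,vv],.003); g=cv2.minAreaRect(G[:,:2].astype(np.float32)*1000);print(m.sum(),Q[m].mean(0),r,len(G),g,c)
z=np.array([.6136,.0231]) ; z2=np.array(g[0])/1000; b=cv2.boxPoints(g)/1000
e=[b[(i+1)%4]-b[i] for i in range(2)]; ex=max(e,key=np.linalg.norm); ex/=np.linalg.norm(ex); ex*=np.sign(ex[0]); ey=np.array([-ex[1],ex[0]])
for Z in(z,z2): print(((c-Z)@np.c_[ex,ey]).round(4))
E
```

```text
t 4.8 pos [0.4475 0.3302 0.2749] F [-0.1 -0.6 -0.3] open -0.0007508468082654281
shift [0.     0.0009 0.0449] rot [-0.01  0.02  0.15]
1462 [0.62453729 0.02453256 0.05050323] ((736.6060180664062, 35.75175476074219), (249.4630126953125, 333.4655456542969), 58.78894805908203) 275 ((612.79443359375, 22.915695190429688), (173.92376708984375, 219.9841766357422), 54.69282150268555) [[ 0.52937055  0.01547294]
 [ 0.81457174 -0.15732624]
 [ 0.9438415   0.05603057]
 [ 0.6586403   0.22882974]]
[[-0.0643 -0.0549]
 [ 0.2683 -0.0311]
 [ 0.2505  0.2177]
 [-0.0821  0.1939]]
[[-0.0638 -0.0543]
 [ 0.2688 -0.0305]
 [ 0.251   0.2184]
 [-0.0816  0.1945]]
```

View pics/crop5.png

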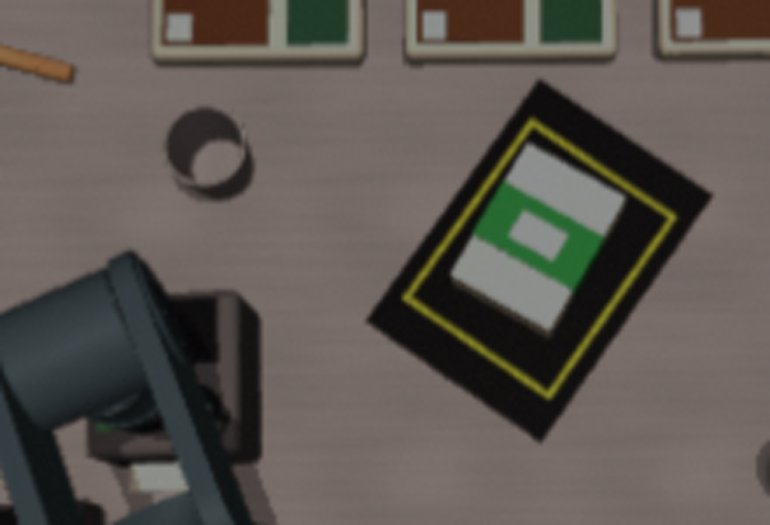

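The top view shows the carton well inside the outline, its corners at crop (527,143), (625,197), (550,335), (450,275). The minAreaRect number was spoiled by outlier depth pixels, so I'll recompute from the corners while I descend on the button.

Request:
arm_command(
  series=[
    [0,0.001,0.025,0,0,0,0],
    [0,0.001,0.045,0,0,0,0],
    [0,0.001,0.052,0,0,0,0],
    [0,0.001,0.054,0,0,0,0],
    [0,0.001,0.054,0,0,0,0],
  ],
)

```text
time_s: 5.35
eef_pos: [0.4491, 0.3301, 0.2214]
eef_rot: [0.0, 0.261, 0.965, 0.0]
wrist_force: [-0.5, -0.4, 0.1]
opening: 0.001
```

```bash
python3 g.py 0.448 0.331 0.212 59.8; python3 - <<'E'
from h import *
uv=np.array([(527,143),(625,197),(550,331),(450,272)])/3.5+[100,90]
c=onz('top',uv,.051)[:,:2]; a=np.radians(-35.3); M=np.array([[np.cos(a),-np.sin(a)],[np.sin(a),np.cos(a)]])
print(((c-[.613,.023])@M*1000).round(1))
p,d=snap('side','side6'); cv2.imwrite('pics/crop6.png',cv2.resize(p[110:210,150:290,::-1],None,fx=5,fy=5,interpolation=cv2.INTER_CUBIC))
E
```

```text
t 5.35 pos [0.4491 0.3301 0.2214] F [-0.5 -0.4  0.1] open 0.0010423300211253007
shift [0.0014 0.0002 0.0094] rot [ 0.02  0.02 -0.02]
[[ 76.8  66.5]
 [ 86.5 -41.2]
 [-61.6 -56. ]
 [-69.   54.8]]
```

View pics/crop6.png

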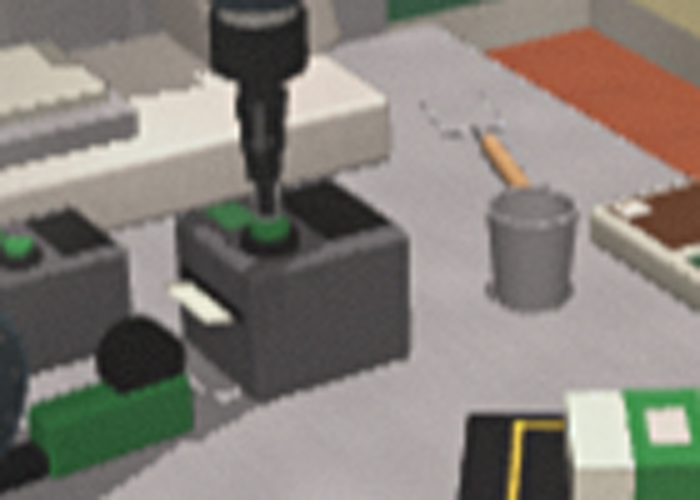

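In mat axes the carton spans -69 to 87 mm in x and -56 to 67 mm in y, against limits of about ±110 and ±88, so it is inside. The fingertip at crop (268,210) is over the larger printer's button. I'll press now.

Request:
arm_command(
  series=[
    [0.001,0,0.003,0,0,0,0],
    [0.001,0,0.006,0,0,0,0],
    [0.001,0,0.008,0,0,0,0],
    [0.001,0,0.01,0,0,0,0],
    [0.001,0,0.01,0,0,0,0],
  ],
)

```text
time_s: 5.9
eef_pos: [0.4478, 0.3312, 0.2111]
eef_rot: [0.0, 0.26, 0.966, 0.0]
wrist_force: [-0.6, -0.5, 2.6]
opening: -0.001
```

Request:
arm_command(
  series=[
    [0,0,0.001,0,0,0,0],
    [0,0,0.002,0,0,0,0],
    [0,0,0.003,0,0,0,0],
    [0,0,0.004,0,0,0,0],
    [0,0,0.004,0,0,0,0],
  ],
)

```text
time_s: 6.4
eef_pos: [0.4479, 0.3313, 0.2085]
eef_rot: [0.0, 0.26, 0.966, 0.0]
wrist_force: [-4.5, -1.8, 14.0]
opening: -0.002
```

The wrist force jumped to 14 N and the tool stopped short of its target, so the button is on its stop. I'll release and back off.

Request:
arm_command(
  series=[
    [0,0,0,0,0,0,0],
    [0,0,-0.005,0,0,0,0],
    [0,0,-0.02,0,0,0,0],
    [0,0,-0.05,0,0,0,0],
    [0,0,-0.08,0,0,0,0],
  ],
)

```text
time_s: 6.9
eef_pos: [0.447, 0.3307, 0.2873]
eef_rot: [-0.001, 0.26, 0.966, -0.001]
wrist_force: [0.9, -0.2, 1.0]
opening: -0.003
```

Request:
arm_command(
  series=[
    [0,0,-0.01,0,0,0,0],
    [0,0,-0.01,0,0,0,0],
    [0,0,-0.01,0,0,0,0],
    [0,0,-0.01,0,0,0,0],
    [0,0,-0.01,0,0,0,0],
  ],
)

```text
time_s: 7.4
eef_pos: [0.447, 0.3308, 0.2953]
eef_rot: [-0.001, 0.26, 0.966, -0.001]
wrist_force: [0.6, -0.3, 0.2]
opening: 0.002
```

```bash
python3 - <<'E'
from h import *
o=ctrl.get_obs(); print(o['eef_pos'],o['wrist_force'],o['time_s'])
p,d=snap('side','side7')
E
```

```text
[0.44703485 0.33076207 0.29526416] [ 0.56617108 -0.34920112  0.18307824] 7.4
```

View pics/side7.png

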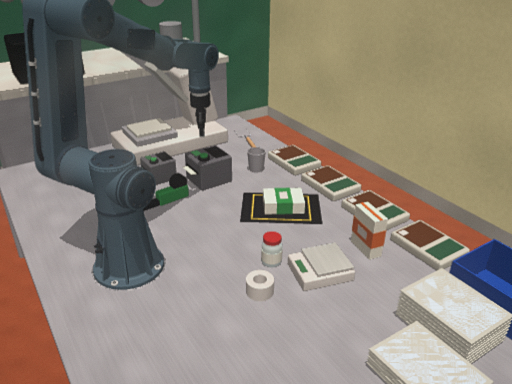

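The carton lies flat in the outline at (283,201), the arm is clear above the printer, and the other items stand where they did. I'm handing in.

```bash
python3 -c "
from bench import ctrl; print(ctrl.hand_in())"
```

```text
the job is handed in; nothing more can be done
None
```

I pushed the green-band carton over with the fingertips, pressed the larger printer's green button fully down and let go. I handed the job in at about 7.4 s of the 42 s allowed.

- **Carton:** it lies flat inside the yellow outline. Measured from its corners in the top view, it spans about -69 to 87 mm along the mat and -56 to 67 mm across. The outline reaches about ±111 and ±88 mm, so the smallest clearance is about 20 mm.
- **Button:** the tool stopped against the button with 14 N on the wrist, where about 5 N presses it fully, so I took it as all the way down. I then backed off about 85 mm and the wrist force fell to nearly zero. I did not check the button's return in a close-up.
- **Everything else:** in the last side view the orange-band carton and the other items stand where they were.

One check failed: the first automatic fit of the fallen carton gave a wrong size because of stray depth pixels. I used the corners read off the picture instead.

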